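Hang the sample pan on the drying rail

TASK

Hang the small steel sample pan on the drying rail: pick it up by its grip post, feed the round runner on top of it nose first into the open end of the slotted rail, and slide it along inside until it has clicked past the spring roller of the catch and sits fully home against the stop. Work gently - the catch needs a firm push, but never push the pan along or against anything with more than about 25 N - then let go, leaving the pan hanging freely and the other things on the bench where they are.

Things in the scene. Friction and masses are not known exactly. Their poses are not given: they have to be found in the camera images.
- pan_grip (a point): Centre of the pan's grip post, an upright bar 14 mm (pan x) by 24 mm (pan y), to be gripped from above; top 16 mm above, foot 74 mm below this point. The pan is one loose rigid piece, 0.13 to 0.21 kg, standing on its tray. Pan axes: z up, -x the post's side, -y the way it enters the rail. From here, in pan axes: runner centre (+40, 0, -48) mm.
- pan_runner (a point): Centre of the pan's runner: white plastic barrel, 18 mm diameter, 34 mm long, along the pan's y; the nose (-y end) tapers over the last 8 mm to 8.4 mm diameter. 110 mm above the tray's underside. A 5 mm thick neck (20 mm long in y) leads down from it to a cross bar, its top 22 mm below this point, that carries the post.
- pan_tray (a point): Centre of the underside of the pan's steel tray, 64 (x) x 60 (y) x 10 mm, 110 mm below and 10 mm behind (+x) the runner's centre.
- rail: Fixed drying rail: aluminium channel 240 mm long along rail y, on two rear posts (x = +65 mm) and an 8 mm base plate (x -45 to +90 mm). Origin on the table under the channel's middle. Open end at y = +120 mm, black cap at -120 mm. Channel 26.5 mm wide outside, top at z = 172 mm. The pan hangs with its axes parallel to the rail's, post on the -x side, and slides towards -y.
- rail_mouth (a point): Centre of the open end, rail frame (0, 120, 158) mm. Cavity 20.5 mm wide (x), floor = two lips, upper face at z = 150 mm, 3 mm thick, with an 8 mm slot between them for the neck; ceiling z = 169 mm. A hanging runner's centre is at z = 158 mm; held, it slides in freely with its centre at z = 158.2 to 160 mm and within 1 mm of the axis.
- rail_range (a point): Rail frame (0, -15, 158) mm: middle of the range where the catch may be clamped over the channel, a steel saddle with a low grey housing 22 mm long, its top 37 mm over the lips. Its spring roller is within 45 mm in y of this point; where exactly differs each time and is not told: it must be felt (or seen).
- rail_cap (a point): Centre of the capped end, rail frame (0, -120, 158) mm. In the channel the runner lifts the catch's spring roller by 4 mm while passing under it (a push of about 3 to 8 N, the roller pressing it down with up to 5 N), and the roller drops behind its tail. A rigid stop is 40.5 mm beyond (-y) the roller: home, the runner's centre is 21 to 23.5 mm beyond the roller.
- dropper: Dropper bottle, brown, 33 mm across and 102 mm tall, standing; origin at its foot. Bystander: leave alone.
- tin: Flat round steel tin, 114 mm across and 17 mm high; origin under its centre. Bystander: leave alone.
- lens: Hand lens with black handle, 127 x 52 x 9 mm, lying; origin under its centre. Bystander: leave alone.
- dish: Covered petri dish, 90 mm across, 14 mm high; origin under its centre. Bystander: leave alone.
There are look-alikes about, which are no part of the job. Of the things shaped like the part that bears pan_grip, the bare steel one is meant.

How it is judged:
On the way, in this order (a step that is already met when the one before it is completed fails the run):
1. the runner has entered the channel through the open end (x of pan_runner in the frame of rail between -0.003 and 0.003 m and z of pan_runner in the frame of rail between 0.154 and 0.164 m and y of pan_runner in the frame of rail between 0.02 and 0.1 m), for 0.1 s.
2. the runner passes under the spring roller and lifts it (x of pan_runner in the frame of rail between -0.003 and 0.003 m and z of pan_runner in the frame of rail between 0.154 and 0.164 m and value of joint catch_roller above 0.0025 m), for 0.1 s.
At the end, for the whole second after the job is handed in: The pan hangs released in the rail, hardly swinging (under 60 mm/s): runner within 3 mm of the channel axis, 154 to 164 mm high, parallel within 0.12 rad, upright within 0.20 rad, its centre 20 to 24.5 mm beyond the catch roller (between roller and stop), and the roller down again (lift under 1 mm) (x of pan_runner in the frame of rail between -0.003 and 0.003 m and z of pan_runner in the frame of rail between 0.154 and 0.164 m and y of pan_runner in the frame of catch between -0.0245 and -0.02 m and value of joint catch_roller below 0.001 m and angle between the y axis of pan and the y axis of rail, either way round below 0.12 rad and angle between pan's own z axis and vertical below 0.2 rad and linear speed of pan below 0.06 m/s and contact force between pan and the fingers below 0.1 N); the robot touches nothing.
It fails at once if the pan is jammed in the rail with more than 50 N (sum of all their contacts, which oppose one another) (contact force between pan and rail above 50 N).
It fails at once if the pan is pressed against the catch or its stop with more than 25 N (contact force between pan and catch above 25 N).
It fails at once if a bystander (dropper bottle, tin, hand lens, petri dish) is shifted by more than 20 mm (distance of any of dropper, tin, lens, dish from where it was at the start of the episode above 0.02 m).
It also fails if it takes over 64 s, if anything falls off the work surface, if the arm or the gripper's body presses on something with over 40 N, if the wrist force passes 120 N, or if a joint passes its speed limit or range.

ROBOT

A 7-joint arm with a two-finger parallel gripper is mounted at the origin on a cart in front of the work surface, level with it; the furniture and walls round the work are solid. World frame = base frame: x ahead of the robot, y to its left, z up, the work surface at z = 0. Lengths are in m, angles in rad, forces in N, time in s.
With the tool pointing down it reaches from about 0.35 to 0.9 m from the base axis. Payload 19.9 kg.
Tool frame: the origin (TCP) lies at the centre of the arm's flange, where the gripper is bolted on; the fingertips stand 199 mm ahead of it and the grasp point (between the pads) lies 180 mm ahead of it (bot.pinch_z is the distance from the TCP to the grasp point, in m); z points along the fingers, x is the direction in which the jaws open and shut, and the axes are right-handed (so a half turn about z gives the same grasp; the last joint's range is limited). The gripper opens to 94 mm and grips with 3 to 60 N. Pads are 16 mm wide; open, the fingers measure 119 mm over their backs; the gripper's body (75 mm by 177 mm) begins 78 mm behind the grasp point.
Start: joints at [1.147, 0.417, -0.01, 1.614, 0.005, 1.111, -0.053], TCP at [0.233, -0.58, 0.405] pointing down, gripper open.
Joint ranges: [-2.81, 2.81], [-0.39, 2.02], [-1.27, 1.25], [0.06, 2.57], [-1.19, 4.33], [0.19, 2], [-2.82, 2.82]. Speed limits (rad/s): [1.89, 1.89, 2.39, 2.39, 3.01, 3.01, 3.01].

INTERFACE

Orientations are given as a rotation vector (axis times angle).
In Python, from station import bot gives the robot as it stands.
- The arm moves only by the shell command python3 -m crank 'ROWS'. ROWS is JSON, a list that holds one entry, the list of rows, each a list of 5 numbers: the shift along the tool's x, y, z in cm, then the turn about the tool's z in rad, then the gripper's target within -1 to 1 (fully open at 1, half-way at 0, shut at -1). In form: [[[x, y, z, roll, grip], ...]]. A call has exactly 8 rows; each row shifts and turns the commanded pose from where the row before left it, along the tool's axes as they then stand; what a row does not reach is not made up. A row lasts 1/10 s, in which the tool goes at most 50 mm and 8.59 degrees, less where a joint would pass 70% of its speed; a pose out of reach is approached as far as the arm can. A call with a gripper value outside its range is refused whole. The fingers move at their own pace and stop on an object; the grip force is fixed at half the most. Time passes only in rows, so rows that do not move let the fingers close, or fill a call up. It gives the time, the measured TCP pose, the force and the opening at its end, in the units of the state.
- bot.state(): the state, without advancing time (a new reading comes with each control period).
- bot.read_camera(name): name is "side" or "top"; returns a dict with "pixels" (420x560x3 uint8, red, green, blue), "depth" (420x560 float32, m along the optical axis (not along the pixel's ray), 0 where there is no reading), "K" (3x3 intrinsics, pixels), "R" (3x3) and "t" (3): a world point X has camera coordinates R X + t. Camera axes: x right, y down, z forward; pixel columns grow to the right and rows downward; lengths in m; the calibration is good to about 2 mm. A picture is of the moment at which its call begins.
- bot.sign_off(): hands the job in, once; it reports no verdict.
The state is a dict: "t": time; "joint_pos": joint angles; "qvel": joint speeds; "effort": joint torques, N m; "position": TCP position; "ee_rot": TCP orientation; "contact_force": force on the tool from outside, world axes, zero at the start; "torque": the same for the moment, N m; "gripper_width": opening from 0.0 (shut) to 1.0 (fully open).
Only numpy, scipy, OpenCV 4.12 (cv2) and the standard library are available. Lean on these libraries where they do the work, as an engineer would, in place of code of your own. Each camera call takes 0.05 s, during which the arm holds its last target. There are 200 camera calls.

## Working session

There is one attempt and no reset: what is moved stays moved. The work goes in short steps, Python scripts to look and compute and a shell command to move; the robot and the scene stay as the last step left them, time stands still between calls to the robot, and variables do not carry over. Pictures are saved under pics/ and viewed, about 8 in all and at most 12, crops included, and the job is handed in when it is done.

```bash
mkdir -p pics; ls; cat > h.py <<'E'
import numpy as np, cv2
from station import bot
def shot(n):
    c=bot.read_camera(n); np.savez(f'/tmp/{n}.npz',**c); return c
def load(n): return dict(np.load(f'/tmp/{n}.npz'))
def cloud(c):
    h,w=c['depth'].shape; u,v=np.meshgrid(np.arange(w),np.arange(h)); d=c['depth']
    P=np.stack([(u-c['K'][0,2])/c['K'][0,0]*d,(v-c['K'][1,2])/c['K'][1,1]*d,d],-1)
    W=(P-c['t'])@c['R']; W[d==0]=np.nan; return W
def ray(c,u,v,z):
    r=c['R'].T@np.linalg.solve(c['K'],[u,v,1.]); o=-c['R'].T@c['t']; return o+r*(z-o[2])/r[2]
def save(c,f): cv2.imwrite('pics/'+f,c['pixels'][...,::-1])
E
python3 - <<'E'
from h import *
for n in('side','top'):
    c=shot(n); save(c,n+'0.png'); print(n,c['K'].tolist(),(-c['R'].T@c['t']).round(3),c['R'].round(3).tolist())
print(bot.state())
E
```

```text
pics
side [[424.4322345479057, 0.0, 273.84828757069374], [0.0, 424.4322345479057, 209.0897198129034], [0.0, 0.0, 1.0]] [0.381 1.048 0.814] [[-0.99, -0.144, 0.01], [-0.089, 0.557, -0.826], [0.114, -0.818, -0.564]]
top [[435.1857457113979, 0.0, 286.6261354373131], [0.0, 435.1857457113979, 205.87393785372169], [0.0, 0.0, 1.0]] [0.333 0.076 1.123] [[0.042, -0.999, 0.003], [-0.977, -0.042, -0.209], [0.209, 0.006, -0.978]]
{'t': 0.1, 'joint_pos': array([ 1.14652248,  0.41789646, -0.01028246,  1.61411642,  0.00470292,
        1.11067692, -0.05296599]), 'qvel': array([ 5.66920293e-04, -2.20297962e-03,  1.04656831e-03, -1.28634941e-03,
       -4.47218248e-05,  9.53184391e-04,  1.50047842e-04]), 'effort': array([ 1.75681384e-03, -8.52588058e+01,  6.40148968e-01, -4.26694071e+01,
       -4.88304952e-02,  1.65195455e-02,  1.51902186e-04]), 'position': array([ 0.23338415, -0.57965938,  0.40409791]), 'ee_rot': array([-2.60303572e+00,  1.75799391e+00,  1.47601727e-03]), 'contact_force': array([0.02564082, 0.04257382, 0.07112736]), 'torque': array([-0.00164193,  0.00282001,  0.00091719]), 'gripper_width': 1.0007925421364883}
```

View pics/side0.png

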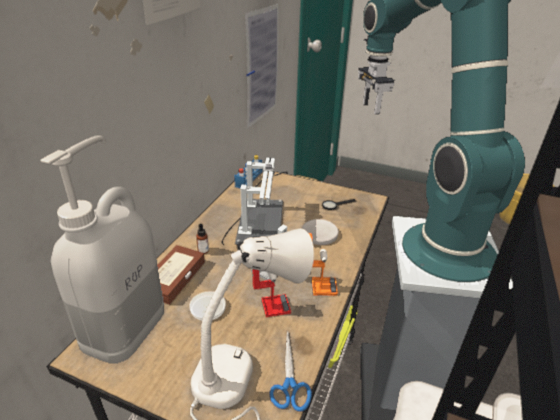

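View pics/top0.png

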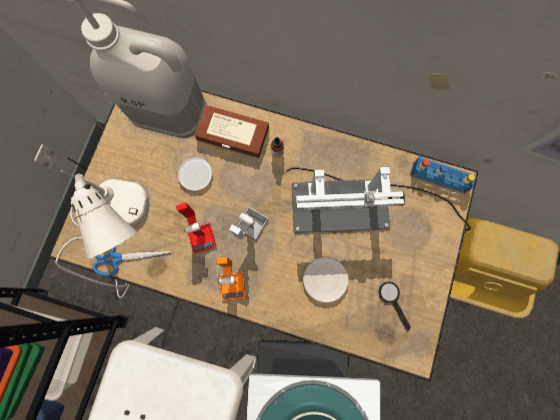

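The look-alikes in the top view are the red one (198,228), the orange one (232,280) and the bare steel/grey one (250,225). The steel one is meant. The rail is at about (345,203), with a catch at about (365,197). I'll check this in a close crop.

```bash
python3 - <<'E'
from h import *
c=load('top'); p=c['pixels'][...,::-1]
a=cv2.resize(p[200:255,215:285],(560,440),interpolation=cv2.INTER_CUBIC)
b=cv2.resize(p[160:240,283:413],(780,480),interpolation=cv2.INTER_CUBIC)
s=load('side')['pixels'][...,::-1][150:300,220:350]
cv2.imwrite('pics/a.png',np.vstack([cv2.resize(a,(400,300)),cv2.resize(b,(400,300))]))
cv2.imwrite('pics/ab.png',np.hstack([cv2.imread('pics/a.png'),cv2.resize(s,(400,600),interpolation=cv2.INTER_CUBIC)]))
W=cloud(c)
np.set_printoptions(linewidth=250,suppress=True)
print('z mm, rows 204..246 step2, cols 226..272 step 2');print((W[204:246:2,226:274:2,2]*1000).round(0))
print('table',np.nanmedian(W[240:260,265:285,2]))
E
```

```text
z mm, rows 204..246 step2, cols 226..272 step 2
[[  4.  -2.   1.   0.   1.   1.  nan   1.   0.   3.   2.   4.  -2.   1.   2.  -1.   1.  -2.   2.   6.  -1.  -0.   1.   0.]
 [ -0.   2.   2.   2.  -0.   3.   1.   4.  -1.   2.  -4.   1.   2.  -1.   5.  -2.  -3.   2.  -0.  -2.  -4.   2.   0.  -1.]
 [ -2.   2.   4.  -3.   1.  -0.   4.  -1.   3.   4.   4.  15.  10.   3.   2.  -0.   3.   2.  -2.  -2.   1.  -1.   1.   2.]
 [  1.  -2.  -0.   1.   1.   2.   0.  -0.  -2.   1.   9.  13.  16.  13.  15.  -1.   2.  -2.  -2.   4.   1.  -3.  -1.   3.]
 [  2.   1.   3.   1.  -1.  -0.  -2.   5. 113.  -0.   6.  15.  14.  14.  17.   6.  10.   2.   3.   1.  -1.  -0.   2.   0.]
 [  0.   3.   3.   1.  -1.  -1.   2. 121. 120. 117. 112.   5.  13.  17.  16.  17.  12.  10.  13.   6.   6.   3.  -0.   4.]
 [  8.   0.  -3.  -2.  -1.   3.   0. 116. 121. 118. 119. 119.   4.   3.  16.  15.  18.  14.  14.  10.  -2.   1.   1.   1.]
 [  1.  -3.   5.   3.  -0.  -2.   2. 117. 118. 117. 116. 116. 121. 110.   0.   5.  16.  12.  12.  nan   2.   2.  -2.  -3.]
 [  3.  -2.  -1.  -0.   0.   1.  -1.  14. 113. 117. 117. 119. 121. 1
[... 859 characters left out ...]
   2.   7.   0.   5.   3.  -1.  -0.   1.   0.  -1.   1.]
 [  2.   1.  -1.   1.  -0. 118. 130. 133. 103.   1.  -2.   4.  -1.  10.   2.  14.  -1.  -2.   0.  -3.   1.  -0.  -5.   2.]
 [ -3.   4.  -2.   1.  -5.   3.   0. 107.  90.  -0.  -0.   1.  -1.   3.   7.   2.   3.   5.  -2.   0.   2.   4.  -0.   3.]
 [ -1.  -2.   1.   2.   3.   2.  -1.   6.  -1.  -4.  -3.   1.   1.   0.   2.  -2.  -1.  -1.   4.   4.   3.   1.  -2.  -1.]
 [ -2.  -6.  -1.   1.   4.  -1.   3.  -1.  -1.   1.  -1.  -1.  -3.   1.   2.   1.   3.  nan  -3.   2.   1.   3.  -2.   4.]
 [  2.  -1.  -1.   0.  -1.   1.  -3.  -0.  -0.  -1.   2.  -4.   1.  -2.  -0.   0.  -1.  -1.  -3.   4.   2.   3.  -0.   3.]]
table 0.0007155197917079369
```

View pics/ab.png

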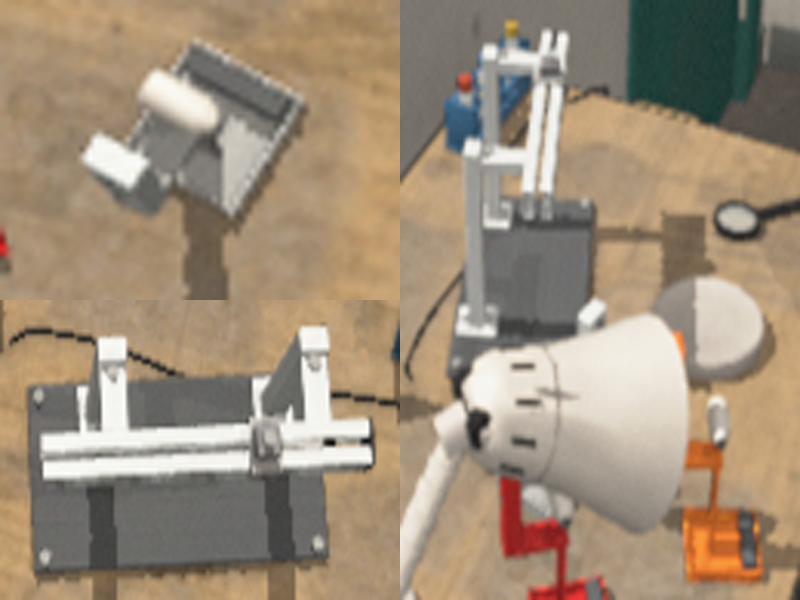

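The crop confirms the bare steel pan. Its post top reads 174 mm and its runner top about 119 mm, which match the expected 174 and 119. The post is lower-left of the white runner and the nose points lower-right. The rail's open end is on the left, with the catch right of the middle. Next I'll measure both.

```bash
cat >> h.py <<'E'
def rect(W,m):
    P=W[m][:,:2].astype(np.float32); return cv2.minAreaRect(P),len(P)
def comp(m,seed):
    n,l=cv2.connectedComponents(m.astype(np.uint8)); s=l[seed[1]-6:seed[1]+7,seed[0]-6:seed[0]+7]; s=s[s>0]
    return l==np.bincount(s).argmax()
E
python3 - <<'E'
from h import *
np.set_printoptions(precision=4,suppress=True)
c=load('top');W=cloud(c);Z=W[...,2]
U,V=np.meshgrid(np.arange(560),np.arange(420))
box=lambda u0,u1,v0,v1:(U>=u0)&(U<u1)&(V>=v0)&(V<v1)
post=box(226,245,220,240)&(Z>.166)&(Z<.184)
run=box(236,262,208,228)&(Z>.105)&(Z<.125)
print('post',rect(W,post),'run',rect(W,run))
# tray 
tray=box(236,275,204,244)&(Z>.006)&(Z<.022); print('tray',rect(W,tray))
# contour-based: rays at known height
def rr(m,z):
    k,_=cv2.findContours(m.astype(np.uint8),0,1); k=max(k,key=len)[:,0]
    return cv2.minAreaRect(np.array([ray(c,*p,z)[:2] for p in k],np.float32))
print('post ray',rr(post,.174))
rail=comp((Z>.162)&(Z<.178)&box(285,410,185,215),(320,202))
print('rail',rect(W,rail),rr(rail,.172))
P=W[rail][:,:2]; ctr=P.mean(0); vt=np.linalg.svd(P-ctr)[2] if len(P)<3000 else None
print(ctr,vt)
base=box(285,400,170,240)&(Z>.004)&(Z<.014); print('base',rect(W,base))
cat=box(355,378,180,215)&(Z>.18)&(Z<.2); print('catch',rect(W,cat))
print('max z near',np.nanmax(Z[160:240,285:412]))
print('rear posts',rect(W,box(300,335,165,195)&(Z>.182)),rect(W,box(375,395,160,190)&(Z>.182)))
E
```

```text
post (((0.47883734107017517, 0.1951834112405777), (0.02390117570757866, 0.015398520976305008), 60.58729553222656), 76) run (((0.5145238041877747, 0.17528657615184784), (0.03625589609146118, 0.017475564032793045), 62.65286636352539), 110)
tray (((0.5354791283607483, 0.1659456342458725), (0.059715621173381805, 0.09063895791769028), 63.0056266784668), 199)
post ray ((0.47854310274124146, 0.1949402242898941), (0.024803893640637398, 0.015833109617233276), 59.92918014526367)
rail (((0.5674322247505188, -0.058767423033714294), (0.05320335924625397, 0.24306130409240723), 3.335153818130493), 1266) ((0.5655559301376343, -0.05885674059391022), (0.050792694091796875, 0.24259504675865173), 2.4730887413024902)
[ 0.5607 -0.0608] [[ 0.0775 -0.997 ]
 [ 0.997   0.0775]]
base (((0.5840532779693604, -0.06291994452476501), (0.1860724538564682, 0.3019857704639435), 2.489129066467285), 3254)
catch (((0.561504065990448, -0.10051914304494858), (0.0191132090985775, 0.01827683486044407), 6.594748497009277), 74)
max z near 0.1941388805330279
rear posts (((0.0, 0.0), (0.0, 0.0), 0.0), 0) (((0.0, 0.0), (0.0, 0.0), 0.0), 0)
```

```bash
cat >> h.py <<'E'
def railfit(c):
    # both outer top edges of channel (bright, z~172) by column-wise subpixel edges in brightness
    W=cloud(c);Z=W[...,2]
    a=[]
    for u in list(range(300,313))+list(range(328,358)):
        m=np.where((Z[185:215,u]>.163)&(Z[185:215,u]<.18))[0]+185
        if len(m)<6: continue
        a.append((u,m.min(),m.max()))
    return np.array(a)
E
python3 - <<'E'
from h import *
c=load('top'); a=railfit(c); print(a[:,2]-a[:,1])
mid=[];w=[]
for u,v0,v1 in a:
    p=ray(c,u,v0-.5,.172);q=ray(c,u,v1+.5,.172); mid.append((p+q)/2);w.append(np.linalg.norm(p-q))
mid=np.array(mid);print(np.round(np.array(w)*1000,1))
ok=np.abs(np.array(w)-.0265)<.004
k=np.polyfit(mid[ok,1],mid[ok,0],1);print('x=a*y+b',k,ok.sum(),'resid',np.std(mid[ok,0]-np.polyval(k,mid[ok,1])))
Z=cloud(c)[...,2]
for v in range(196,210):
    r=np.where((Z[v,285:415]>.163)&(Z[v,285:415]<.18))[0]+285
    if len(r):
        print(v,r.min(),r.max(),ray(c,r.min()-.5,v,.172).round(4),ray(c,r.max()+.5,v,.172).round(4))
g=cv2.cvtColor(c['pixels'],cv2.COLOR_RGB2GRAY)
print(g[194:212,296:304]);print(g[190:214,330])
E
```

```text
[11 12 11 12 12 12 12 12 12 12 12 11 11 12 12 12 12 12 12 11 12 12 12 12
 11 10 12 11 11 11 11 11 11 11 11 12 12 12 12 12 12 12 12]
[27.5 29.9 27.5 29.9 29.9 29.9 29.9 29.9 29.9 29.9 29.9 27.6 27.6 29.9
 29.9 29.9 29.9 29.9 29.9 27.6 29.9 29.9 29.9 29.9 27.6 25.3 29.9 27.6
 27.6 27.6 27.6 27.6 27.6 27.6 27.6 29.9 29.9 29.9 29.9 29.9 29.9 29.9
 29.9]
x=a*y+b [-0.08470587  0.55303168] 43 resid 0.0004559280522453424
196 296 403 [0.5601 0.0634 0.172 ] [ 0.5706 -0.1791  0.172 ]
197 296 404 [0.5578 0.0633 0.172 ] [ 0.5684 -0.1813  0.172 ]
198 296 404 [0.5555 0.0632 0.172 ] [ 0.5661 -0.1812  0.172 ]
199 296 404 [0.5532 0.0631 0.172 ] [ 0.5638 -0.1812  0.172 ]
200 354 404 [ 0.5565 -0.0669  0.172 ] [ 0.5615 -0.1812  0.172 ]
201 330 404 [ 0.5519 -0.0131  0.172 ] [ 0.5592 -0.1811  0.172 ]
202 305 404 [0.5472 0.0427 0.172 ] [ 0.5569 -0.1811  0.172 ]
203 297 403 [0.5442 0.0606 0.172 ] [ 0.5545 -0.1788  0.172 ]
204 297 392 [0.5419 0.0605 0.172 ] [ 0.5511 -0.1542  0.172 ]
205 297 374 [0.5396 0.0604 0.172 ] [ 0.5471 -0.1139  0.172 ]
206 297 372 [0.5373 0.0603 0.172 ] [ 0.5446 -0.1095  0.172 ]
207 297 369 [0.535  0.0602 0.172 ] [ 0.542  -0.1028  0.172 ]
[[111 111 111 109 111 110 110 111]
 [138 157 159 160 163 169 172 172]
 [189 232 237 236 237 237 237 237]
 [188 244 248 248 247 247 246 247]
 [193 243 247 246 246 246 246 246]
 [187 244 247 247 247 247 246 247]
 [160 192 202 203 202 202 207 218]
 [177 175 156 155 153 158 154 157]
 [141 154 145 145 150 155 166 166]
 [106 223 230 229 231 231 235 236]
 [111 242 248 248 247 248 247 246]
 [ 97 241 247 247 247 246 246 246]
 [ 98 241 247 246 246 246 247 246]
 [ 98 183 190 192 191 184 183 188]
 [101 102 104 101 101  89  92  98]
 [ 99  96 102 105 104  92  88  82]
 [ 98  95 104 102 101  94  90  89]
 [ 97  98 100  97  96  97 100  95]]
[101  99 103 102 195 241 244 242 232 192 146 165 235 245 242 243 185 114
 107  98  97 104 106 107]
```

```bash
cat >> h.py <<'E'
def edges(c,us,v0,v1,z=.172):
    """subpixel top/bottom outer edges of bright channel, per column, -> world"""
    g=cv2.cvtColor(c['pixels'],cv2.COLOR_RGB2GRAY).astype(float); T=[];B=[]
    for u in us:
        s=g[v0:v1,u]; b=np.where(s>175)[0]
        i=b[0]; t=i-(s[i]-175)/(s[i]-s[i-1]); j=b[-1]; e=j+(s[j]-175)/(s[j]-s[j+1])
        T.append(ray(c,u,t+v0,z)); B.append(ray(c,u,e+v0,z))
    return np.array(T),np.array(B)
E
python3 - <<'E'
from h import *
c=load('top')
for us in (list(range(299,311))+list(range(330,357)),range(330,357)):
    T,B=edges(c,us,188,214)
    for n,E in(('T',T),('B',B)):
        k=np.polyfit(E[:,1],E[:,0],1);r=E[:,0]-np.polyval(k,E[:,1]);ok=abs(r)<.001
        k=np.polyfit(E[ok,1],E[ok,0],1);print(n,k,np.degrees(np.arctan(k[0])),ok.sum(),r.std(),'x at .06,-.06:',np.polyval(k,[.06,-.06]))
# base plate angle: front & side edges (dark plate) at z=.008
W=cloud(c);Z=W[...,2]
pl=(Z>.003)&(Z<.013); E=[]
g=cv2.cvtColor(c['pixels'],cv2.COLOR_RGB2GRAY).astype(float)
for u in range(300,385,2):
    s=g[215:245,u]; d=np.diff(s); i=d.argmax(); E.append(ray(c,u,215+i+.5,.008))
E=np.array(E); k=np.polyfit(E[:,1],E[:,0],1); r=E[:,0]-np.polyval(k,E[:,1]); ok=abs(r)<.002;k=np.polyfit(E[ok,1],E[ok,0],1);print('plate front',k,ok.sum(),np.polyval(k,[.06,-.06]))
for v in range(190,230,6):
    print(v,g[v,286:298].astype(int))
E
```

```text
T [-0.08398963  0.56714406] -4.800983089506992 27 0.003498469177986711 x at .06,-.06: [0.56210468 0.57218343]
B [-0.08768633  0.53918826] -5.011239115358648 39 0.00037897334939780166 x at .06,-.06: [0.53392708 0.54444944]
T [-0.08398963  0.56714406] -4.800983089506992 27 0.0002604406246423719 x at .06,-.06: [0.56210468 0.57218343]
B [-0.09255958  0.53896857] -5.288205759306604 27 0.0003876763806683849 x at .06,-.06: [0.533415   0.54452215]
plate front [-0.08035111  0.50226792] 30 [0.49744686 0.50708899]
190 [167 161 154 153 146 144  99 103 107 104 100  99]
196 [165 169 165 155 159 150 105 111 109 109 189 232]
202 [125 124 131 132 132 131  96  96 101 100 141 154]
208 [146 143 140 140 145 145 119  94  96  99 101 102]
214 [165 163 162 163 161 152 153 102 104 106 106 104]
220 [166 171 169 164 164 163 151 108 101 102 105 105]
226 [158 165 166 164 167 172 168 113 101 106 101 141]
```

Measured so far:

| Item | Value |
|---|---|
| Grip post | (0.479, 0.195) |
| Pan x heading | about -28.5° |
| Rail x heading | about +4.85° |
| Mouth | about (0.548, 0.0615) |
| Catch centre | about y -0.1005 |

I'll grip across the 14 mm (pan x), so the tool must turn +39.6°, a roll of -0.69.

```bash
cat >> h.py <<'E'
def need(x,y,z,hd=None):
    """shift (cm, tool axes, before any roll) and roll to bring the grasp point to x,y,z / tool x to heading hd deg"""
    s=bot.state(); R=cv2.Rodrigues(s['ee_rot'])[0]; p=s['position']; g=p+R[:,2]*bot.pinch_z
    h=np.degrees(np.arctan2(R[1,0],R[0,0])); print('t',s['t'],'grasp',g.round(4),'hd',h.round(2),'tilt',R[:,2].round(4),'F',s['contact_force'].round(2),'w',round(s['gripper_width'],3))
    print('shift cm',(R.T@(np.array([x,y,z])-g)*100).round(2),'roll',None if hd is None else round(-np.radians((hd-h+180)%360-180),4))
E
python3 -m crank '[[[0,0,-4.6,0,0.2],[-3.4,-2.8,0,0,0.2],[-3.4,-2.8,0,0,0.2],[-3.4,-2.8,0,0,0.2],[-3.4,-2.8,0,0,0.2],[-3.4,-2.8,0,0,0.2],[-3.4,-2.8,0,0,0.2],[-3.4,-2.8,0,0,0.2]]]'
python3 -m crank '[[[-3.4,-2.8,0,0,0.2],[-3.4,-2.8,0,0,0.2],[-3.4,-2.8,0,0,0.2],[-3.4,-2.8,0,0,0.2],[-3.4,-2.8,0,0,0.2],[-3.4,-2.8,0,0,0.2],[-3.4,-2.8,0,0,0.2],[-3.4,-2.8,0,0,0.2]]]'
python3 -m crank '[[[-3.4,-2.8,0,0,0.2],[-3.4,-2.8,0,0,0.2],[0,0,0,-0.14,0.2],[0,0,0,-0.14,0.2],[0,0,0,-0.14,0.2],[0,0,0,-0.14,0.2],[0,0,0,-0.13,0.2],[0,0,0,0,0.2]]]'
python3 -c "
from h import *
need(.4787,.1951,.250,-28.5)"
```

```text
t: 0.9
position: [0.3265, -0.2839, 0.4505]
ee_rot: [2.603, -1.758, -0.0]
contact_force: [1.9, -0.6, -0.2]
gripper_width: 0.598
t: 1.7
position: [0.4326, 0.052, 0.4507]
ee_rot: [-2.603, 1.759, -0.0]
contact_force: [0.9, -0.8, -0.3]
gripper_width: 0.6
t: 2.5
position: [0.4591, 0.1341, 0.4505]
ee_rot: [3.046, -0.771, -0.001]
contact_force: [-0.3, -0.8, -0.5]
gripper_width: 0.599
t 2.5 grasp [0.459  0.1341 0.2701] hd -28.4 tilt [-5.e-04  1.e-04 -1.e+00] F [-0.34 -0.77 -0.46] w 0.599
shift cm [-1.16 -6.3   2.01] roll 0.0018
```

```bash

python3 -m crank '[[[-0.6,-3.2,0,0,0.2],[-0.56,-3.1,0,0,0.2],[0,0,3,0,0.2],[0,0,3,0,0.2],[0,0,1.2,0,0.2],[0,0,0,0,0.2],[0,0,0,0,0.2],[0,0,0,0,0.2]]]'
python3 - <<'E'
from h import *
need(.4787,.1951,.158,-28.5)
a=shot('top')['pixels'][180:270,200:300];b=shot('side')['pixels'][190:320,210:350]
cv2.imwrite('pics/g1.png',np.hstack([cv2.resize(a,(400,400)),cv2.resize(b,(400,400))])[...,::-1])
E
```

```text
t: 3.3
position: [0.4793, 0.1952, 0.38]
ee_rot: [-3.044, 0.776, -0.002]
contact_force: [0.2, -1.2, 0.0]
gripper_width: 0.597
t 3.3 grasp [0.4796 0.1953 0.1996] hd -28.59 tilt [ 1.7e-03  4.0e-04 -1.0e+00] F [ 0.21 -1.15  0.  ] w 0.597
shift cm [-0.08  0.06  4.16] roll -0.0016
```

View pics/g1.png

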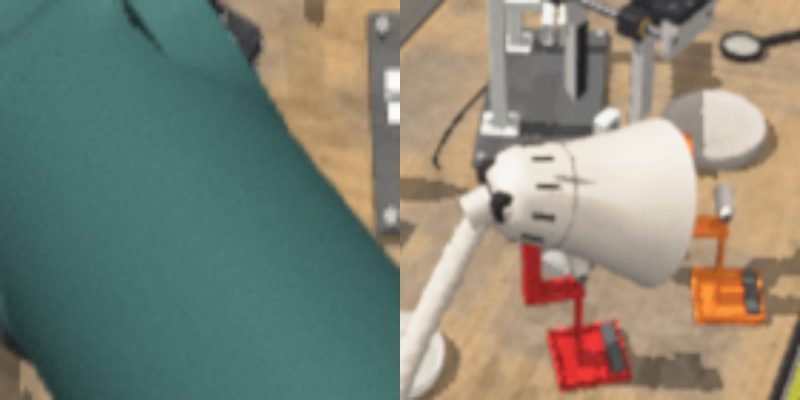

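The arm hides the top view. The side view shows the two fingers, with the post still hidden behind the lamp head. The measured pose agrees within 1 mm, so I'll descend and close.

```bash

python3 -m crank '[[[0,0,1.5,0,0.2],[0,0,1.5,0,0.2],[-0.05,0.05,1.1,0,0.2],[0,0,0,0,0],[0,0,0,0,-0.5],[0,0,0,0,-1],[0,0,0,0,-1],[0,0,0,0,-1]]]'
python3 -m crank '[[[0,0,0,0,-1],[0,0,0,0,-1],[0,0,0,0,-1],[0,0,-0.5,0,-1],[0,0,-1.5,0,-1],[0,0,0,0,-1],[0,0,0,0,-1],[0,0,0,0,-1]]]'
python3 -c "
from h import *
need(.4787,.1951,.22,4.85)"
```

```text
t: 4.2
position: [0.4784, 0.1949, 0.338]
ee_rot: [-3.044, 0.774, -0.001]
contact_force: [0.2, 0.5, -0.3]
gripper_width: 0.21
t: 5.0
position: [0.4782, 0.1948, 0.3575]
ee_rot: [3.045, -0.774, -0.0]
contact_force: [-0.9, 0.1, -1.0]
gripper_width: 0.151
t 5.0 grasp [0.4782 0.1948 0.1771] hd -28.54 tilt [-2.e-04 -1.e-04 -1.e+00] F [-0.95  0.09 -0.99] w 0.151
shift cm [ 0.03 -0.05 -4.29] roll -0.5827
```

```bash

python3 -m crank '[[[0,0,-1.5,0,-1],[0,0,-1.54,0,-1],[1.3,1.2,0,0,-1],[1.3,1.2,0,0,-1],[1.2,1.2,0,0,-1],[0,0,0,-0.1,-1],[0,0,0,-0.1,-1],[0,0,0,-0.1,-1]]]'
python3 -m crank '[[[0,0,0,-0.1,-1],[0,0,0,-0.1,-1],[0,0,0,-0.083,-1],[0,0,0,0,-1],[0,0,0,0,-1],[0,0,0,0,-1],[0,0,0,0,-1],[0,0,0,0,-1]]]'
python3 - <<'E'
from h import *
need(.5044,.1049,.2075,4.85)
a=shot('top');save(a,'top1.png');b=shot('side');save(b,'side1.png')
cv2.imwrite('pics/m1.png',np.hstack([cv2.resize(a['pixels'][130:260,220:380],(400,325)),cv2.resize(b['pixels'][120:250,210:370],(400,325))])[...,::-1])
E
```

```text
t: 5.8
position: [0.4947, 0.1452, 0.3894]
ee_rot: [-3.127, 0.304, -0.002]
contact_force: [-0.0, 0.3, -1.8]
gripper_width: 0.152
t: 6.6
position: [0.4945, 0.1452, 0.3881]
ee_rot: [3.139, 0.133, -0.0]
contact_force: [-0.3, 0.7, -1.3]
gripper_width: 0.146
t 6.6 grasp [0.4945 0.1452 0.2077] hd 4.84 tilt [-0. -0. -1.] F [-0.3   0.72 -1.35] w 0.146
shift cm [0.65 4.1  0.02] roll -0.0003
```

View pics/m1.png

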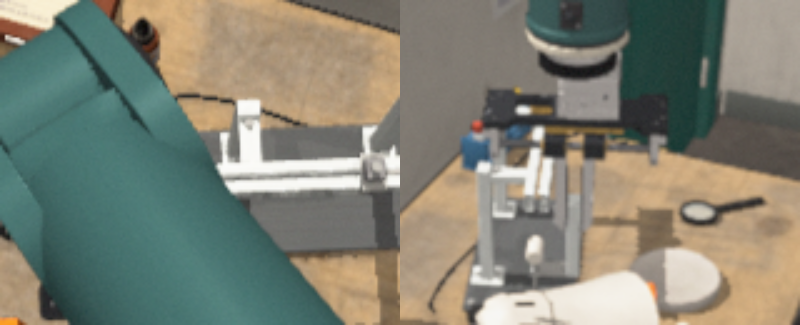

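```bash
python3 - <<'E'
from h import *
np.set_printoptions(linewidth=250,suppress=True)
c=load('side');W=cloud(c)
cv2.imwrite('pics/m2.png',cv2.resize(c['pixels'][160:250,235:315],(712,800),interpolation=cv2.INTER_CUBIC)[:600,:,::-1])
k=lambda x,y,z:(c['K']@(c['R']@np.array([x,y,z])+c['t']))
for n,p in(('mouth c',(.5483,.0615,.158)),('mouth top',(.5483,.0615,.172)),('runner',(.4945+.04*.9964,.1452+.04*.0845,.1597))):
    q=k(*p);print(n,(q[:2]/q[2]).round(2))
print((W[212:234,256:272,2]*1000).round(0))
E
```

```text
mouth c [263.19 201.27]
mouth top [263.17 197.09]
runner [262.97 219.02]
[[  6.   6.  10.  11.  12.   9.   9.  11.   9.   9.   9.   5.   7.   8.  10.   5.]
 [  8.   9.   9.   9.   6.   7.  10.   6.   8.   5.   9.   8.   6.   9.   9.   8.]
 [  8.   4.   6.   7.   7.   9.  11.   7. 164.   8.   6.   9.   6.   9.  11.   9.]
 [ 10.   8.   8.   7.   8.   8. 169. 171. 169. 169.   8.   9.   9.   8.  10.   8.]
 [ 10.   8.  11.  11.  10. 164. 167. 169. 169. 169. 166.  10.   9.   9.  10.   8.]
 [  8.  10.   6.   9.   8. 166. 168. 170. 170. 169. 166.  10.   8.  10.   8.  10.]
 [  9.   8.   9.   8.   6. 169. 170. 171. 169. 168. 167.  10.   9.   7.  10.   8.]
 [  9.   6.   7.   9.   5. 166. 169. 167. 168. 169. 165.   6.  11.  12.   7.   8.]
 [ 11.   8.   9.   8. 162. 170. 169. 170. 169. 167. 164.   7.   6.  11.   5.   9.]
 [ 10.  11.   7.   7. 165. 168. 169. 168. 168. 168. 164.  10.   7.   8.   8.   9.]
 [ 10.   5.   8.   7.  nan 164. 163. 165. 164. 164. 167.  10.  10.   6.   5.   8.]
 [  9.   9.  10.  11. 160. 160. 161. 161. 162. 161. 162.  11.   8.   7.   7.   8.]
 [  6.   9.   9.   7. 156. 159. 158. 157. 157. 159. 158.   7.  10.   9.  10.   9.]
 [  8.   9.   9.   9.   8. 155. 154. 156. 153. 153. 137. 140. 138. 138. 139. 140.]
 [  9.   6.   8.   5.  11.  10. 137. 147. 146. 139. 139. 137. 138. 137. 139. 137.]
 [  9.   7.   8.   8.   7.  11. 138. 142. 141. 137. 139. 139. 137. 139. 139. 137.]
 [  6.   7.   9.  10.   9.   8. 139. 142. 141. 137. 137. 138. 137. 140. 138. 137.]
 [ 12.   7.   8.   9.  10.   9. 136. 136. 137. 136. 137. 137. 133. 138. 138. 138.]
 [ 11.  11.  11.  11.   8.   9. 133. 132. 133. 134. 135. 131. 134. 133. 134. 134.]
 [  8.   8.   9.   6.   9.  10.  10. 129. 126.   5.   8.   7.   7.   5.  10.   7.]
 [  9.  10.   9.   6.   5.  10.  10. 126. 124.   6.   8.   9.  11.  10.   8.   9.]
 [  6.   9.   8.   6.   7.   8.   7. 122. 123.  12.   8.   9.   8.   8.   7.   9.]]
```

View pics/m2.png

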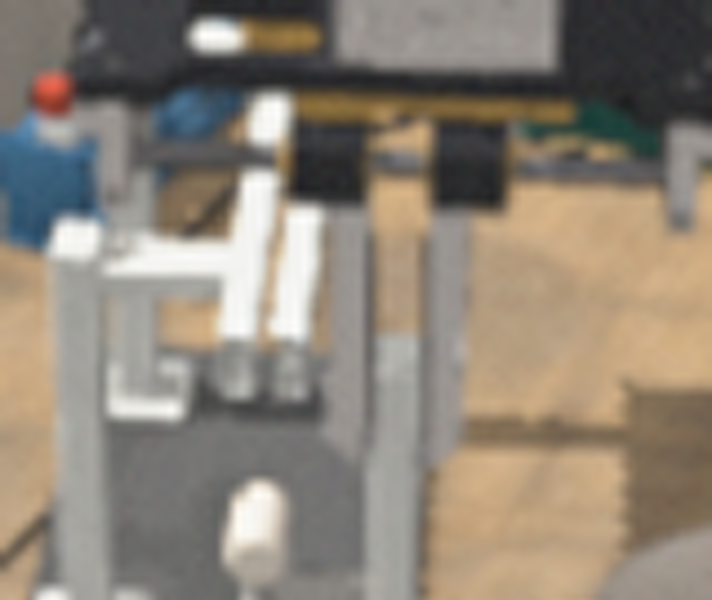

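```bash

python3 -m crank '[[[0.5,1.5,0,0,-1],[0,1.5,0,0,-1],[0,1.5,0,0,-1],[0,1.38,0,0,-1],[0,0,0,0,-1],[0,0,0,0,-1],[0,0,0,0,-1],[0,0,0,0,-1]]]'
python3 - <<'E'
from h import *
np.set_printoptions(linewidth=250,suppress=True)
need(.5044,.0870,.2077,4.85)
c=shot('side');W=cloud(c);g=cv2.cvtColor(c['pixels'],cv2.COLOR_RGB2GRAY)
cv2.imwrite('pics/m3.png',cv2.resize(c['pixels'][170:235,230:300],(646,600),interpolation=cv2.INTER_CUBIC)[...,::-1])
print('gray cols 254..280');
for v in range(180,232,2): print(v,g[v,254:280], (W[v,256:274:2,2]*1000).round(0))
k=lambda x,y,z:(c['K']@(c['R']@np.array([x,y,z])+c['t']))
for n,p in(('mouth c',(.5483,.0615,.158)),('mouth top',(.5483,.0615,.172)),('runner',(.5044+.04*.9964,.0870+.04*.0845,.1597))):
    q=k(*p);print(n,(q[:2]/q[2]).round(2))
E
```

```text
t: 7.5
position: [0.5044, 0.0876, 0.3881]
ee_rot: [-3.138, -0.135, -0.0]
contact_force: [0.2, -0.5, -2.6]
gripper_width: 0.143
t 7.5 grasp [0.5044 0.0876 0.2077] hd 4.92 tilt [ 0.      0.0002 -1.    ] F [ 0.22 -0.47 -2.59] w 0.143
shift cm [-0.    0.06  0.  ] roll 0.0013
gray cols 254..280
180 [ 92 103 108 111 113 113 102 114 218 241 242 227 171 182 233 242 242 199 144 144 146 117 129 164 180 181] [  2.  -3.   0. 170. 173.  -0. 173. 170. 252.]
182 [108 111 113 110  99  77  75 138 231 243 242 217 161 206 238 242 242 201 150 148 146 117 126 165 179 179] [  1.   0.   6. 173. 170.   1. 173. 171. 247.]
184 [107 110 121  94  72  85 112 201 239 242 243 213 171 227 241 242 228 178 148 148 146 119 125 163 174 174] [ -1.   3.   1. 172. 171.  -2. 171. 173. 241.]
186 [149 118 105 120 127 131 159 227 241 241 232 186 168 231 243 243 206 145 141 147 145 115 114 157 175 174] [  7.  -0.  -2. 173. 174.   0. 172. 171. 235.]
188 [244 244 244 244 244 243 242 242 242 242 218 167 195 237 242 244 208 156 149 148 145 109 148 172 176 176] [167. 166. 166. 171. 171.  -1. 170. 161. 226.]
190 [231 230 231 232 233
[... 2627 characters left out ...]
.   5.   8.   6.]
224 [108 106 106 109 105 106 108 104 106 122 111 108 114 114 113 118 115 113 117 113 115 113 116 116 116 118] [  8.   5.  10.   8. 106.  10.   6.  11.   9.]
226 [113 107 107 105 106 105 107 104 108 123 112 109 113 116 115 116 115 117 115 116 113 116 115 116 115 117] [  8.   7.   9.   6. 100.  nan   8.  11.   9.]
228 [104 102 105 101 103 105 106 107 112 119 111 110 117 118 117 121 120 118 117 116 116 115 113 116 118 116] [ 8.  7.  7.  6. 91.  9.  7. 10.  9.]
230 [109 101 115 128 128 133 136 147 151 140 124 138 147 147 162 186 179 183 145 105  99 102 101 103 103 100] [59. 56. 60. 60. 83. 62. 62. 61.  5.]
mouth c [263.19 201.27]
mouth top [263.17 197.09]
runner [262.91 206.55]
```

View pics/m3.png

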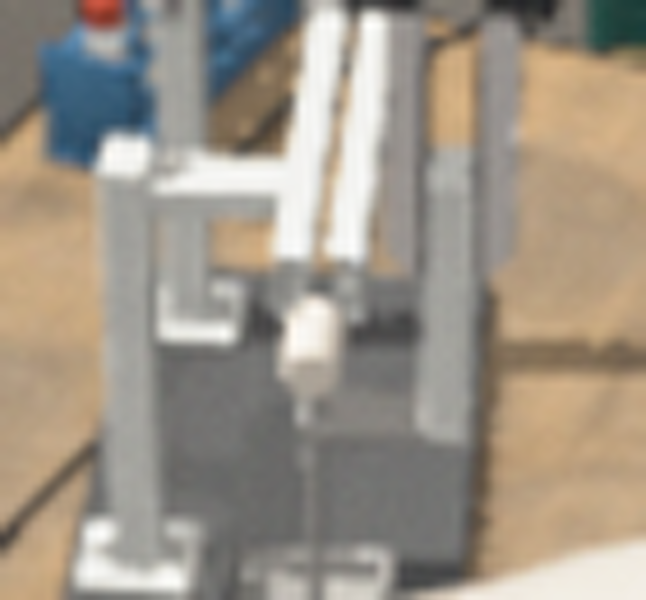

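The side view shows the runner at (263.2, 206) just in front of the mouth, whose flanges run from col 259 to 269 at row 197. Extended to row 206, the rail axis falls at col 263.2, so they're aligned to about 0.5 mm. I'll insert gently and watch the force.

```bash

python3 -m crank '[[[0,0.2,0.04,0,-1],[0,0.3,0,0,-1],[0,0.3,0,0,-1],[0,0.2,0,0,-1],[0,0.2,0,0,-1],[0,0.2,0,0,-1],[0,0.2,0,0,-1],[0,0.2,0,0,-1]]]'
python3 -m crank '[[[0,0.2,0,0,-1],[0,0.2,0,0,-1],[0,0.2,0,0,-1],[0,0.2,0,0,-1],[0,0.2,0,0,-1],[0,0,0,0,-1],[0,0,0,0,-1],[0,0,0,0,-1]]]'
python3 -c "
from h import *
need(.5044,.0870,.2073,4.85); print(bot.state()['torque'])"
```

```text
t: 8.35
position: [0.506, 0.0688, 0.3876]
ee_rot: [-3.139, -0.133, 0.0]
contact_force: [-0.1, -0.6, -1.6]
gripper_width: 0.146
t: 9.15
position: [0.5069, 0.059, 0.3877]
ee_rot: [3.139, 0.133, 0.0]
contact_force: [2.5, -0.6, -1.9]
gripper_width: 0.149
t 9.15 grasp [0.507  0.059  0.2073] hd 4.87 tilt [ 2.e-04 -0.e+00 -1.e+00] F [ 2.48 -0.58 -1.86] w 0.149
shift cm [-0.02 -2.81 -0.  ] roll 0.0003
[-0.1656153  -0.70519056 -0.05774325]
```

The nose is about 16 mm inside. There's a side force of +2.5 N in x, so I'll relieve it by 0.4 mm and carry on.

```bash

python3 -m crank '[[[0.04,0,0,0,-1],[0,0.3,0,0,-1],[0,0.3,0,0,-1],[0,0.3,0,0,-1],[0,0.3,0,0,-1],[0,0.3,0,0,-1],[0,0,0,0,-1],[0,0,0,0,-1]]]'
python3 - <<'E'
from h import *
need(.5044,.0870,.2073,4.85); print(bot.state()['torque'])
c=shot('side')
cv2.imwrite('pics/m4.png',cv2.resize(c['pixels'][160:235,230:310],(640,600),interpolation=cv2.INTER_CUBIC)[...,::-1])
E
```

```text
t: 9.95
position: [0.5085, 0.0441, 0.3876]
ee_rot: [-3.139, -0.133, 0.0]
contact_force: [0.7, 0.8, -1.0]
gripper_width: 0.149
t 9.95 grasp [0.5085 0.0441 0.2072] hd 4.86 tilt [-1.e-04  0.e+00 -1.e+00] F [ 0.72  0.78 -1.04] w 0.149
shift cm [-0.04 -4.31 -0.01] roll 0.0002
[-0.02995587 -0.05980979 -0.04875957]
```

View pics/m4.png

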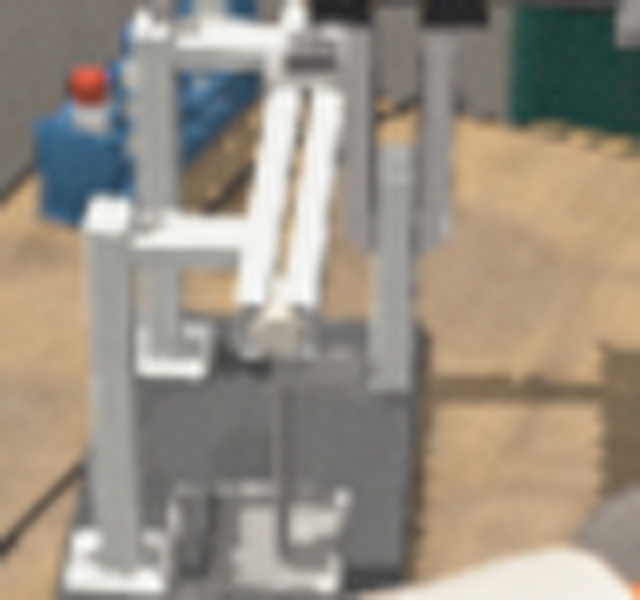

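```bash

python3 -m crank '[[[0,0.7,0,0,-1],[0,0.7,0,0,-1],[0,0.7,0,0,-1],[0,0.7,0,0,-1],[0,0.7,0,0,-1],[0,0.7,0,0,-1],[0,0,0,0,-1],[0,0,0,0,-1]]]'
python3 -c "
from h import *
need(.5044,.0870,.2073,4.85); print(bot.state()['torque'])"
```

```text
t: 10.8
position: [0.5121, 0.0023, 0.3876]
ee_rot: [-3.139, -0.133, 0.0]
contact_force: [0.3, -0.3, -2.0]
gripper_width: 0.144
t 10.8 grasp [0.5121 0.0023 0.2072] hd 4.86 tilt [-1.e-04  2.e-04 -1.e+00] F [ 0.31 -0.31 -2.02] w 0.144
shift cm [-0.05 -8.51 -0.01] roll 0.0001
[-0.01042263 -0.08429231 -0.01526567]
```

```bash

python3 -m crank '[[[0,0.7,0,0,-1],[0,0.7,0,0,-1],[0,0.7,0,0,-1],[0,0.7,0,0,-1],[0,0.7,0,0,-1],[0,0.7,0,0,-1],[0,0,0,0,-1],[0,0,0,0,-1]]]'
python3 -m crank '[[[0,0.5,0,0,-1],[0,0.5,0,0,-1],[0,0.5,0,0,-1],[0,0.5,0,0,-1],[0,0.5,0,0,-1],[0,0.3,0,0,-1],[0,0,0,0,-1],[0,0,0,0,-1]]]'
python3 -c "
from h import *
need(.5044,.0870,.2073,4.85); print(bot.state()['torque'])"
```

```text
t: 11.6
position: [0.5157, -0.0396, 0.3876]
ee_rot: [-3.139, -0.133, 0.0]
contact_force: [-0.2, 0.1, -1.9]
gripper_width: 0.145
t: 12.4
position: [0.518, -0.0674, 0.3876]
ee_rot: [-3.139, -0.134, 0.0]
contact_force: [-0.7, -0.7, -2.6]
gripper_width: 0.147
t 12.4 grasp [ 0.518  -0.0674  0.2072] hd 4.87 tilt [-1.e-04  1.e-04 -1.e+00] F [-0.68 -0.71 -2.63] w 0.147
shift cm [ -0.05 -15.5   -0.  ] roll 0.0004
[-0.0273118  -0.04212652 -0.04475462]
```

```bash

python3 -m crank '[[[0,0,0.07,0,-1],[0,0.15,0,0,-1],[0,0.2,0,0,-1],[0,0.2,0,0,-1],[0,0.2,0,0,-1],[0,0.15,0,0,-1],[0,0,0,0,-1],[0,0,0,0,-1]]]'
python3 -m crank '[[[0,0.1,0,0,-1],[0,0.1,0,0,-1],[0,0.1,0,0,-1],[0,0.1,0,0,-1],[0,0.1,0,0,-1],[0,0.1,0,0,-1],[0,0.1,0,0,-1],[0,0.1,0,0,-1]]]'
python3 -c "
from h import *
need(.5044,.0870,.2073,4.85); print(bot.state()['torque'])"
```

```text
t: 13.2
position: [0.5188, -0.0764, 0.3869]
ee_rot: [-3.139, -0.133, 0.0]
contact_force: [-0.2, 0.5, -1.8]
gripper_width: 0.145
t: 14.0
position: [0.5195, -0.0845, 0.3869]
ee_rot: [-3.139, -0.133, 0.0]
contact_force: [0.7, 0.4, -1.7]
gripper_width: 0.147
t 14.0 grasp [ 0.5195 -0.0845  0.2065] hd 4.87 tilt [-1.e-04  1.e-04 -1.e+00] F [ 0.68  0.41 -1.68] w 0.147
shift cm [ -0.05 -17.21  -0.07] roll 0.0003
[-0.10211595  0.03305488  0.03803719]
```

```bash

python3 -m crank '[[[0,0.1,0,0,-1],[0,0.1,0,0,-1],[0,0.1,0,0,-1],[0,0.1,0,0,-1],[0,0,0,0,-1],[0,0,0,0,-1],[0,0,0,0,-1],[0,0,0,0,-1]]]'
python3 -m crank '[[[0,0.1,0,0,-1],[0,0.1,0,0,-1],[0,0.1,0,0,-1],[0,0.1,0,0,-1],[0,0,0,0,-1],[0,0,0,0,-1],[0,0,0,0,-1],[0,0,0,0,-1]]]'
```

```text
t: 14.8
position: [0.5198, -0.0883, 0.3869]
ee_rot: [-3.139, -0.134, 0.0]
contact_force: [-0.4, 0.2, -4.5]
gripper_width: 0.148
t: 15.6
position: [0.5201, -0.0924, 0.3869]
ee_rot: [-3.139, -0.133, 0.0]
contact_force: [0.0, 0.8, -5.7]
gripper_width: 0.149
```

The roller is now bearing on the runner, with Fz going from -1.7 to -5.7 N. I'll continue gently.

```bash

python3 -m crank '[[[0,0.15,0,0,-1],[0,0.15,0,0,-1],[0,0.15,0,0,-1],[0,0.15,0,0,-1],[0,0.15,0,0,-1],[0,0.15,0,0,-1],[0,0,0,0,-1],[0,0,0,0,-1]]]'
python3 -m crank '[[[0,0.15,0,0,-1],[0,0.15,0,0,-1],[0,0.15,0,0,-1],[0,0.15,0,0,-1],[0,0.15,0,0,-1],[0,0.15,0,0,-1],[0,0,0,0,-1],[0,0,0,0,-1]]]'
python3 -c "
from h import *
need(.5044,.0870,.2073,4.85); print(bot.state()['torque'])"
```

```text
t: 16.4
position: [0.5209, -0.1019, 0.3869]
ee_rot: [3.138, 0.132, -0.0]
contact_force: [-0.1, -0.6, -6.5]
gripper_width: 0.147
t: 17.2
position: [0.5217, -0.1105, 0.3869]
ee_rot: [3.139, 0.133, -0.0]
contact_force: [-0.3, -0.8, -6.0]
gripper_width: 0.143
t 17.2 grasp [ 0.5217 -0.1106  0.2065] hd 4.85 tilt [-1.e-04 -2.e-04 -1.e+00] F [-0.34 -0.85 -5.96] w 0.143
shift cm [ -0.05 -19.83  -0.08] roll 0.0001
[-0.25645623  0.16386891 -0.04083451]
```

```bash

python3 -m crank '[[[0,0.15,0,0,-1],[0,0.15,0,0,-1],[0,0.15,0,0,-1],[0,0.15,0,0,-1],[0,0.15,0,0,-1],[0,0.15,0,0,-1],[0,0,0,0,-1],[0,0,0,0,-1]]]'
python3 -m crank '[[[0,0.1,0,0,-1],[0,0.1,0,0,-1],[0,0,0,0,-1],[0,0,0,0,-1],[0,0,0,0,-1],[0,0,0,0,-1],[0,0,0,0,-1],[0,0,0,0,-1]]]'
python3 -c "
from h import *
need(.5044,.0870,.2073,4.85); print(bot.state()['torque'])"
```

```text
t: 18.0
position: [0.5225, -0.1195, 0.3869]
ee_rot: [3.139, 0.133, -0.0]
contact_force: [0.8, -2.1, -6.1]
gripper_width: 0.145
t: 18.8
position: [0.5226, -0.1213, 0.387]
ee_rot: [-3.139, -0.133, 0.0]
contact_force: [1.0, -2.9, -5.8]
gripper_width: 0.148
t 18.8 grasp [ 0.5226 -0.1213  0.2066] hd 4.87 tilt [-0.  0. -1.] F [ 0.96 -2.91 -5.75] w 0.148
shift cm [ -0.05 -20.9   -0.07] roll 0.0003
[-0.85573893  0.10749791 -0.10684157]
```

```bash

python3 -m crank '[[[0,0.05,0,0,-1],[0,0.05,0,0,-1],[0,0,0,0,-1],[0,0,0,0,-1],[0,0,0,0,-1],[0,0,0,0,-1],[0,0,0,0,-1],[0,0,0,0,-1]]]'
python3 -m crank '[[[0,0.05,0,0,-1],[0,0.05,0,0,-1],[0,0,0,0,-1],[0,0,0,0,-1],[0,0,0,0,-1],[0,0,0,0,-1],[0,0,0,0,-1],[0,0,0,0,-1]]]'
python3 -c "
from h import *
need(.5044,.0870,.2073,4.85); print(bot.state()['torque'])"
```

```text
t: 19.6
position: [0.5227, -0.1223, 0.3869]
ee_rot: [-3.139, -0.133, 0.0]
contact_force: [-0.1, -0.6, -5.2]
gripper_width: 0.143
t: 20.4
position: [0.523, -0.1241, 0.3872]
ee_rot: [3.138, 0.132, 0.001]
contact_force: [0.9, -7.5, -2.0]
gripper_width: 0.146
t 20.4 grasp [ 0.5231 -0.1244  0.2068] hd 4.8 tilt [ 9.0e-04 -1.2e-03 -1.0e+00] F [ 0.87 -7.48 -2.  ] w 0.146
shift cm [ -0.1  -21.22  -0.08] roll -0.0008
[-2.1679898  -0.40893125 -0.39135325]
```

```bash

python3 -m crank '[[[0,0.05,0,0,-1],[0,0.05,0,0,-1],[0,0,0,0,-1],[0,0,0,0,-1],[0,0,0,0,-1],[0,0,0,0,-1],[0,0,0,0,-1],[0,0,0,0,-1]]]'
python3 -m crank '[[[0,0.05,0,0,-1],[0,0.05,0,0,-1],[0,0,0,0,-1],[0,0,0,0,-1],[0,0,0,0,-1],[0,0,0,0,-1],[0,0,0,0,-1],[0,0,0,0,-1]]]'
python3 -c "
from h import *
need(.5044,.0870,.2073,4.85); print(bot.state()['torque'])"
```

```text
t: 21.2
position: [0.523, -0.1246, 0.3872]
ee_rot: [3.138, 0.133, 0.001]
contact_force: [2.1, -5.0, -3.2]
gripper_width: 0.147
t: 22.0
position: [0.523, -0.1252, 0.3869]
ee_rot: [-3.139, -0.134, 0.0]
contact_force: [0.2, -2.1, -2.5]
gripper_width: 0.147
t 22.0 grasp [ 0.523  -0.1252  0.2065] hd 4.87 tilt [-1.e-04  1.e-04 -1.e+00] F [ 0.21 -2.07 -2.45] w 0.147
shift cm [ -0.05 -21.3   -0.07] roll 0.0004
[-0.73581722 -0.22212007 -0.14445008]
```

```bash

for i in 1; do python3 -m crank '[[[0,0.05,0,0,-1],[0,0,0,0,-1],[0,0,0,0,-1],[0,0,0,0,-1],[0,0.05,0,0,-1],[0,0,0,0,-1],[0,0,0,0,-1],[0,0,0,0,-1]]]'; done
python3 -c "
from h import *
need(.5044,.0870,.2073,4.85); print(bot.state()['torque'])"
python3 -m crank '[[[0,0.05,0,0,-1],[0,0,0,0,-1],[0,0,0,0,-1],[0,0,0,0,-1],[0,0,0,0,-1],[0,0,0,0,-1],[0,0,0,0,-1],[0,0,0,0,-1]]]'
python3 -c "
from h import *
need(.5044,.0870,.2073,4.85); print(bot.state()['torque'])"
```

```text
t: 22.8
position: [0.5231, -0.1262, 0.3869]
ee_rot: [-3.139, -0.134, 0.0]
contact_force: [-0.1, -0.1, -0.6]
gripper_width: 0.15
t 22.8 grasp [ 0.523  -0.1262  0.2065] hd 4.87 tilt [-1.e-04  2.e-04 -1.e+00] F [-0.12 -0.14 -0.57] w 0.15
shift cm [ -0.05 -21.4   -0.07] roll 0.0004
[-0.0949241   0.00575505 -0.03144897]
t: 23.6
position: [0.5231, -0.1267, 0.3869]
ee_rot: [-3.139, -0.134, 0.0]
contact_force: [0.2, 0.1, -0.7]
gripper_width: 0.15
t 23.6 grasp [ 0.5231 -0.1267  0.2065] hd 4.87 tilt [-0.  0. -1.] F [ 0.15  0.08 -0.68] w 0.15
shift cm [ -0.05 -21.45  -0.07] roll 0.0004
[-0.02073721  0.00930345 -0.00146359]
```

The roller force is gone, so it has dropped behind the tail. I'll feel for the stop in 0.5 mm steps.

```bash

python3 -m crank '[[[0,0.05,0,0,-1],[0,0,0,0,-1],[0,0,0,0,-1],[0,0,0,0,-1],[0,0,0,0,-1],[0,0,0,0,-1],[0,0,0,0,-1],[0,0,0,0,-1]]]'
python3 -c "
from h import *
need(.5044,.0870,.2073,4.85); print(bot.state()['torque'])"
python3 -m crank '[[[0,0.05,0,0,-1],[0,0,0,0,-1],[0,0,0,0,-1],[0,0,0,0,-1],[0,0,0,0,-1],[0,0,0,0,-1],[0,0,0,0,-1],[0,0,0,0,-1]]]'
python3 -c "
from h import *
need(.5044,.0870,.2073,4.85); print(bot.state()['torque'])"
```

```text
t: 24.4
position: [0.5232, -0.1272, 0.387]
ee_rot: [-3.139, -0.133, 0.0]
contact_force: [0.4, -0.7, -2.2]
gripper_width: 0.145
t 24.4 grasp [ 0.5231 -0.1272  0.2066] hd 4.87 tilt [-0.e+00  1.e-04 -1.e+00] F [ 0.4  -0.67 -2.18] w 0.145
shift cm [ -0.05 -21.5   -0.07] roll 0.0004
[-0.06751593  0.00408467  0.01282497]
t: 25.2
position: [0.5232, -0.1277, 0.3869]
ee_rot: [-3.139, -0.134, 0.0]
contact_force: [-0.4, -0.2, -1.6]
gripper_width: 0.145
t 25.2 grasp [ 0.5231 -0.1277  0.2065] hd 4.87 tilt [-1.e-04  0.e+00 -1.e+00] F [-0.44 -0.22 -1.63] w 0.145
shift cm [ -0.04 -21.56  -0.08] roll 0.0004
[-0.0555033  -0.03102744  0.00703473]
```

```bash

python3 -m crank '[[[0,0.05,0,0,-1],[0,0,0,0,-1],[0,0,0,0,-1],[0,0,0,0,-1],[0,0,0,0,-1],[0,0,0,0,-1],[0,0,0,0,-1],[0,0,0,0,-1]]]'
python3 -c "
from h import *
need(.5044,.0870,.2073,4.85); print(bot.state()['torque'])"
```

```text
t: 26.0
position: [0.5232, -0.1282, 0.3869]
ee_rot: [-3.139, -0.134, 0.0]
contact_force: [-0.2, -0.6, -2.4]
gripper_width: 0.15
t 26.0 grasp [ 0.5232 -0.1282  0.2065] hd 4.87 tilt [-0.e+00  1.e-04 -1.e+00] F [-0.23 -0.6  -2.41] w 0.15
shift cm [ -0.05 -21.6   -0.08] roll 0.0004
[-0.04430177 -0.01774417 -0.05100944]
```

```bash

python3 -m crank '[[[0,0.05,0,0,-1],[0,0,0,0,-1],[0,0,0,0,-1],[0,0,0,0,-1],[0,0,0,0,-1],[0,0,0,0,-1],[0,0,0,0,-1],[0,0,0,0,-1]]]'
python3 -c "
from h import *
need(.5044,.0870,.2073,4.85); print(bot.state()['torque'])"
```

```text
t: 26.8
position: [0.5233, -0.1286, 0.3869]
ee_rot: [-3.138, -0.134, 0.0]
contact_force: [-0.6, 4.9, -0.4]
gripper_width: 0.147
t 26.8 grasp [ 0.5232 -0.1286  0.2065] hd 4.88 tilt [-2.e-04  3.e-04 -1.e+00] F [-0.58  4.93 -0.38] w 0.147
shift cm [ -0.04 -21.64  -0.07] roll 0.0005
[1.2146653  0.28804064 0.15145202]
```

Stop felt: +4.9 N, at the expected distance past the roller drop. I'll back off 0.5 mm, lower onto the lips, release a little, then retreat straight up.

```bash

python3 -m crank '[[[0,-0.06,0,0,-1],[0,0,0.03,0,-1],[0,0,0,0,-1],[0,0,0,0,-1],[0,0,0,0,-0.7],[0,0,0,0,-0.6],[0,0,0,0,-0.5],[0,0,0,0,-0.5]]]'
python3 -m crank '[[[0,0,0,0,-0.5],[0,0,0,0,-0.5],[0,0,0,0,-0.5],[0,0,0,0,-0.5],[0,0,0,0,-0.5],[0,0,0,0,-0.5],[0,0,0,0,-0.5],[0,0,0,0,-0.5]]]'
python3 - <<'E'
from h import *
need(.5044,.0870,.2073,4.85)
a=shot('top');b=shot('side')
cv2.imwrite('pics/r1.png',np.hstack([cv2.resize(a['pixels'][140:260,290:420],(400,370)),cv2.resize(b['pixels'][130:240,220:340],(400,370))])[...,::-1])
E
```

```text
t: 27.6
position: [0.5233, -0.1283, 0.3867]
ee_rot: [3.139, 0.133, 0.0]
contact_force: [0.1, 0.4, -0.6]
gripper_width: 0.245
t: 28.4
position: [0.5232, -0.1281, 0.3866]
ee_rot: [-3.139, -0.134, 0.0]
contact_force: [0.2, -0.4, 0.6]
gripper_width: 0.248
t 28.4 grasp [ 0.5232 -0.1281  0.2062] hd 4.87 tilt [-1.e-04  0.e+00 -1.e+00] F [ 0.22 -0.35  0.56] w 0.248
shift cm [ -0.05 -21.59  -0.11] roll 0.0004
```

View pics/r1.png

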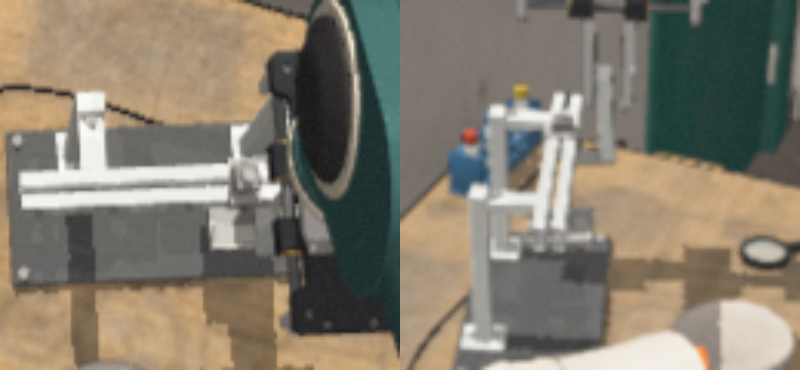

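The fingers are clear of the post, at about (605,80) in the side crop, so I'll lift straight up.

```bash

python3 -m crank '[[[0,0,-0.3,0,-0.5],[0,0,-0.7,0,-0.5],[0,0,-1,0,-0.5],[0,0,-2,0,-0.5],[0,0,-3,0,-0.5],[0,0,-3,0,-0.5],[0,0,-2,0,-0.5],[0,0,0,0,-0.5]]]'
python3 -m crank '[[[-3,0,0,0,-0.5],[-3,4,0,0,-0.5],[0,4,0,0,-0.5],[0,4,0,0,-0.5],[0,4,0,0,-0.5],[0,3,0,0,-0.5],[0,0,0,0,-0.5],[0,0,0,0,-0.5]]]'
python3 - <<'E'
from h import *
need(.5044,.0870,.2073,4.85)
a=shot('top');b=shot('side')
cv2.imwrite('pics/r2.png',np.hstack([cv2.resize(a['pixels'][140:260,290:420],(400,370)),cv2.resize(b['pixels'][130:240,220:340],(400,370))])[...,::-1])
W=cloud(a);Z=W[...,2]
U,V=np.meshgrid(np.arange(560),np.arange(420))
m=(U>350)&(U<410)&(V>195)&(V<235)&(Z>.195)&(Z<.24)
r,n=rect(W,m);print('post top',r,n,np.nanmedian(Z[m]))
m2=(U>350)&(U<390)&(V>180)&(V<215)&(Z>.18)&(Z<.195);print('catch',rect(W,m2))
p=np.array(r[0])-[.5483,.0615];print('post rail xy',p@[.9964,.0845]*1000,120+p@[-.0845,.9964]*1000)
E
```

```text
t: 29.3
position: [0.5235, -0.1277, 0.51]
ee_rot: [3.137, 0.133, 0.006]
contact_force: [0.9, 0.0, -0.2]
gripper_width: 0.25
t: 30.1
position: [0.4795, -0.3227, 0.5062]
ee_rot: [-3.138, -0.133, 0.001]
contact_force: [-0.3, -0.3, -0.3]
gripper_width: 0.248
t 30.1 grasp [ 0.4794 -0.3224  0.3258] hd 4.85 tilt [-4.0e-04  1.1e-03 -1.0e+00] F [-0.31 -0.26 -0.3 ] w 0.248
shift cm [  5.95 -40.57  11.9 ] roll -0.0
post top ((0.5283171534538269, -0.12677247822284698), (0.017178354784846306, 0.024120718240737915), 6.492136478424072) 127 0.22336175673756475
catch (((0.5460569262504578, -0.10303431749343872), (0.05104340612888336, 0.018715187907218933), 11.782692909240723), 83)
post rail xy -35.819932708437456 -65.90614676809312
```

View pics/r2.png

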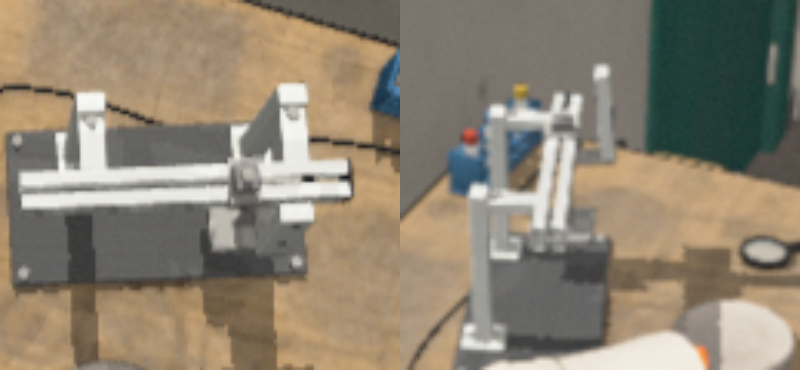

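The pan hangs released with its post at (296,213) in the top crop, past the catch. I'll check quickly that it's at rest, check the bystanders, then hand in.

```bash

python3 -m crank '[[[0,0,0,0,-0.5],[0,0,0,0,-0.5],[0,0,0,0,-0.5],[0,0,0,0,-0.5],[0,0,0,0,-0.5],[0,0,0,0,-0.5],[0,0,0,0,-0.5],[0,0,0,0,-0.5]]]'
python3 - <<'E'
from h import *
c0=cv2.imread('pics/top0.png')[...,::-1]
U,V=np.meshgrid(np.arange(560),np.arange(420))
for i in range(2):
    a=bot.read_camera('top');W=cloud(a);Z=W[...,2]
    m=(U>350)&(U<410)&(V>195)&(V<235)&(Z>.195)&(Z<.24)
    print(W[m].mean(0).round(4))
for n,(u,v) in dict(dropper=(277,146),tin=(326,280),lens=(394,300),dish=(195,175)).items():
    s=np.s_[v-22:v+22,u-22:u+22];print(n,np.abs(a['pixels'][s].astype(int)-c0[s]).mean())
print(bot.state()['contact_force'],bot.sign_off())
E
```

```text
t: 31.0
position: [0.4796, -0.3226, 0.5066]
ee_rot: [-3.139, -0.133, 0.0]
contact_force: [0.0, -0.3, -0.3]
gripper_width: 0.249
[ 0.5263 -0.1257  0.2185]
[ 0.5273 -0.1251  0.2184]
dropper 1.7883953168044078
tin 1.90599173553719
lens 9.881026170798899
dish 1.4316460055096418
the job is handed in; nothing more can be done
[ 0.66173506  0.03700518 -1.62015661] None
```

The steel pan is hanging in the rail, past the catch and released, and the job was handed in at about 31 s; no verdict was reported.

- **Insertion:** I gripped the post across its 14 mm side and lined the runner up with the mouth in the side view. One correction of 0.4 mm relieved a 2.5 N side force at the mouth.
- **Catch and stop:** The roller's load came on (about 4 to 5 N downward), pushed forward on the tail, then fell to zero as it dropped behind. About 2.5 mm further on, the stop showed up at about 5 N. I then backed off 0.6 mm, lowered the pan onto the lips, opened the fingers and lifted clear. The forces I read at the end of each move stayed under about 8 N.

| Last check | Result |
|---|---|
| Runner beyond catch housing centre (top view) | about 23 mm, window 20 to 24.5 mm |
| Post lean | about 4 mm at its top, roughly 0.06 rad, limit 0.20 rad |
| Swinging | at rest within camera noise: two frames 0.05 s apart differed by about 1 mm, no finer than that |
| Dropper, tin, dish | image unchanged |
| Lens | its image patch did change somewhat; probably the arm or its shadow over that area, as the robot never went near it. I did not check further |

An early estimate of the rail's position from its base plate disagreed with the channel edges by about 5 mm. I relied on the channel edges and the runner-to-mouth view, and the low forces during sliding supported that. The catch roller's own position was not seen directly, only judged from the housing and the forces.

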